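# Put the largest test weight on the balance

## Task

The balance is due for its daily check. Take the largest of the three steel weights by its knob, lift it straight up out of its wooden block, and stand it upright in the middle of the balance pan, set down gently and let go. Leave the two smaller weights in their blocks.

Things in the scene. Friction and masses are not known exactly. Their poses are not given: they have to be found in the camera images.
- weight500_center (a point): Centre of the largest steel weight (about 500 g), on its axis, half-way up its 72 mm; z up. Cylinder 40 mm wide, 46 high; neck 15 wide, 6 high; on top a round knob 22 wide, 20 high (16 to 36 mm above this point). It stands loose in a round pocket (43 wide, 44 deep, floor 8 mm above the bench) in a fixed wooden block 80 x 80 x 52 mm; only knob, neck and 2 mm of cylinder stand proud.
- pan (a point): Centre of the upper face of the balance's round steel pan, 130 mm diameter, flat, rigid, 75 mm above the bench; z up. The white balance (260 x 200 mm, body top 58 mm high) is fixed on the bench with its display towards the robot.
- weight200_center (a point): Centre of the middle weight (200 g, steel), half-way up its 56 mm height, 28 mm diameter, knob 15 mm diameter, in its own fixed wooden block 64 x 64 x 42 mm; the knob's top is 64 mm above the bench. To be left alone.
- weight100_center (a point): Centre of the smallest weight (100 g, steel), half-way up its 46 mm height, 22 mm diameter, knob 12 mm diameter, in its own fixed wooden block 56 x 56 x 36 mm; the knob's top is 54 mm above the bench. To be left alone.

How it is judged:
By the outcome, as a careful person would: the job done as asked, in the order asked, and still so for the second after the job is handed in, with the robot touching nothing.
It also fails if it takes over 54 s, if anything falls off the work surface, if the arm or the gripper's body presses on something with over 40 N, if the wrist force passes 120 N, or if a joint passes its speed limit or range.

## Robot

A 6-joint arm with a two-finger parallel gripper is mounted at the origin on the work surface. World frame = base frame: x ahead of the robot, y to its left, z up, the work surface at z = 0. Lengths are in m, angles in rad, forces in N, time in s.
With the tool pointing down it reaches from about 0.325 to 0.775 m from the base axis. Payload 5.5 kg.
Tool frame: the origin (TCP) lies between the finger pads; the fingertips stand 8 mm ahead of it and the grasp point (between the pads) lies 11 mm behind it (tcp_to_tips is the distance from the TCP to the fingertips, in m); z points along the fingers, y is the direction in which the jaws open and shut (so a half turn about z gives the same grasp; the last joint's range is limited). The gripper opens to 88 mm and grips with 3 to 60 N. Pads are 20 mm wide; open, the fingers measure 115 mm over their backs; the gripper's body (75 mm by 178 mm) begins 61 mm behind the grasp point.
Start: joints at [1.246, 0.091, 1.231, -0, 1.82, -0.057], TCP at [0.159, 0.579, 0.231] pointing down, gripper open.
Joint ranges: [-2.87, 2.87], [-0.86, 2.18], [0.17, 2.46], [-1.51, 4.65], [0.06, 2.69], [-2.65, 2.65]. Speed limits (rad/s): [2.57, 2.57, 3.01, 3.14, 3.14, 3.14].

## Interface

Orientations are given as a unit quaternion [w, x, y, z].
In Python, from bench import * gives the robot as it stands. Calls block until the motion is done:
- move_to(position, orientation): joint-space move of the TCP to a pose.
- move_l(position, speed=0.15, orientation=None): straight line of the TCP; orientation=None keeps the orientation; speed is the mean speed in m/s.
- movej(angles): joint-space move.
- gripper_open() and close(): open the fingers fully, or close them until they stop; the grip force is fixed at half the most.
- hold(seconds).
- inverse_kinematics(position, orientation): joint angles nearest the present ones, or None.
- state(): the state.
- get_image(name): name is "side" or "top"; returns a dict with "frame" (420x560x3 uint8, blue, green, red), "depth" (420x560 float32, m along the optical axis (not along the pixel's ray), 0 where there is no reading), "camera_matrix" (3x3 intrinsics, pixels), "k1" (the pictures are not rectified: a ray, as slopes to the right and down, at radius r is drawn at 1 + k1 r^2 times it, then the intrinsics apply), "view" (4x4, takes a point from world to camera coordinates). Camera axes: x right, y up, looking along -z (the intrinsics and any distortion apply to the point x, -y, -z); pixel columns grow to the right and rows downward; lengths in m; the calibration is good to about 2 mm. A picture is of the moment at which its call begins.
A pose or a line that the arm cannot do raises IKError and nothing moves.
- job_done(): hands the job in, once; it reports no verdict.
The state is a dict: "time": time; "joint_pos": joint angles; "dq": joint speeds; "joint_torque": joint torques, N m; "ee_pos": TCP position; "ee_rot": TCP orientation; "ft_force": force on the tool from outside, world axes, zero at the start; "moment": the same for the moment, N m; "finger_gap": finger opening in m.
Only numpy, scipy, OpenCV 4.12 (cv2) and the standard library are available. Lean on these libraries where they do the work, as an engineer would, in place of code of your own. Each camera call takes 0.05 s, during which the arm holds its last target.

## Working session

There is one attempt and no reset: what is moved stays moved. The work goes in short steps, each a Python script; the robot and the scene stay as the last script left them, time stands still between calls to the robot, and variables do not carry over. Pictures are saved under pics/ and viewed, and the job is handed in when it is done.

```bash
mkdir -p pics; ls; python3 - <<'E'
from bench import *
import cv2,numpy as np
for n in("top","side"):
    im=get_image(n); cv2.imwrite(f"pics/{n}0.png",im["frame"]); np.savez(f"{n}0.npz",**im)
    print(n,im["camera_matrix"],im["k1"],im["view"])
s=state();print(s["time"],s["ee_pos"],s["ee_rot"],s["ft_force"],s["finger_gap"])
E
```

```text
pics
top [[510.4686668    0.         269.5087895 ]
 [  0.         510.4686668  216.57627304]
 [  0.           0.           1.        ]] -0.12166170326296807 [[-0.08706769 -0.996198    0.00296001 -0.00733578]
 [ 0.96684464 -0.08378544  0.24122901 -0.53829792]
 [-0.24006386  0.02386513  0.9704637  -0.8149653 ]
 [ 0.          0.          0.          1.        ]]
side [[477.88746066   0.         274.16703396]
 [  0.         477.88746066 205.40463734]
 [  0.           0.           1.        ]] 0.0003264679544971244 [[ 0.99973035 -0.02096864 -0.00997743 -0.52514222]
 [ 0.02247253  0.7653958   0.64316737 -0.04279009]
 [-0.00584966 -0.64321815  0.76566062 -0.910324  ]
 [ 0.          0.          0.          1.        ]]
0.1 [0.15868106 0.5783847  0.22966108] [-1.79140325e-04  1.33498248e-01  9.91048683e-01 -8.32876961e-04] [ 0.5017167   0.05537096 -0.1658649 ] 0.08760881527755898
```

View pics/top0.png

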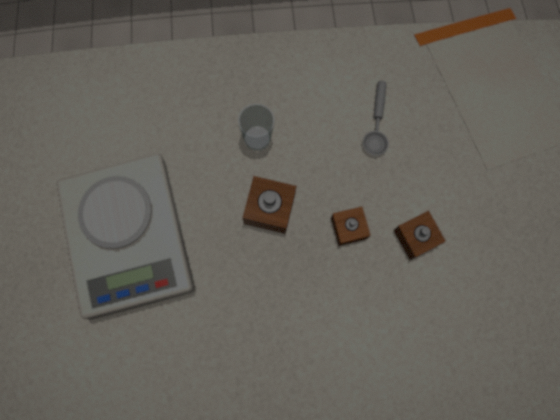

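View pics/side0.png

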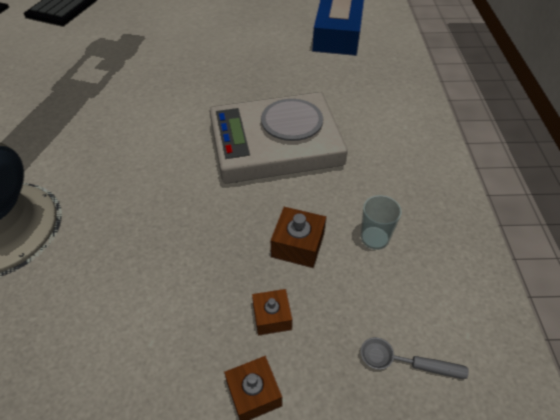

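The top view shows the balance on the left with its pan near (115,212). The big block's knob is near (269,201), the small blocks are at (351,225) and (422,234), and a glass is at (257,130). In the side view the knob is near (299,220) and the pan near (292,119). Next I'll zoom in and measure.

```bash
cat > h.py <<'E'
import numpy as np,cv2
def load(n): return dict(np.load(n))
def ray(im,u,v):
    K=im["camera_matrix"];k1=float(im["k1"])
    p=cv2.undistortPoints(np.array([[[u,v]]],float),K,np.array([k1,0,0,0,0.])).ravel()
    V=im["view"];R=V[:3,:3];t=V[:3,3]
    return -R.T@t, R.T@np.array([p[0],-p[1],-1.])
def onz(im,u,v,z):
    o,d=ray(im,u,v); return o+d*(z-o[2])/d[2]
def tri(a,b):
    (o1,d1),(o2,d2)=a,b
    s=np.linalg.lstsq(np.c_[d1,-d2],o2-o1,rcond=None)[0]
    p,q=o1+s[0]*d1,o2+s[1]*d2
    return (p+q)/2,np.linalg.norm(p-q)
def proj(im,P):
    V=im["view"];c=V[:3,:3]@np.asarray(P)+V[:3,3];x,y=c[0]/-c[2],-c[1]/-c[2]
    f=1+float(im["k1"])*(x*x+y*y);K=im["camera_matrix"]
    return K[0,0]*x*f+K[0,2],K[1,1]*y*f+K[1,2]
def cloud(im):
    h,w=im["depth"].shape;u,v=np.meshgrid(np.arange(w),np.arange(h))
    p=cv2.undistortPoints(np.stack([u,v],-1).reshape(-1,1,2).astype(float),im["camera_matrix"],np.array([float(im["k1"]),0,0,0,0.])).reshape(h,w,2)
    d=im["depth"];c=np.stack([p[...,0]*d,-p[...,1]*d,-d],-1)
    V=im["view"];return (c-V[:3,3])@V[:3,:3]
E
python3 - <<'E'
from h import *
T,S=load("top0.npz"),load("side0.npz")
def crop(im,u,v,r,k): 
    return cv2.resize(cv2.convertScaleAbs(im["frame"][v-r:v+r,u-r:u+r],alpha=1.6),(k,k),interpolation=cv2.INTER_CUBIC)
cv2.imwrite("pics/crops.png",np.hstack([crop(T,270,203,32,390),crop(S,299,232,32,390)]))
print("knob",onz(T,269,201,.08),onz(S,299,217,.08),"tri",tri(ray(T,269,201),ray(S,299,217)))
print("pan",onz(T,115,212,.075),onz(S,292,119,.075))
print("glass",onz(T,258,150,.0),onz(T,256,112,.1),onz(S,376,240,0))
for n,u,v in(("200",422,233),("100",351,224)):print(n,onz(T,u,v,.06))
for im,pts in((T,[(269,201),(115,212),(270,190),(130,250),(220,350)]),(S,[(299,217),(292,119)])):
    C=cloud(im)
    for u,v in pts:print(u,v,C[v,u])
E
```

```text
knob [ 0.55957164 -0.0551591   0.08      ] [ 0.56745516 -0.05390206  0.08      ] tri (array([ 0.56389618, -0.054323  ,  0.07840921]), np.float64(0.007686813794046447))
pan [0.56457738 0.21172235 0.075     ] [0.5674585  0.21045701 0.075     ]
glass [ 6.85414076e-01 -4.50292123e-02  1.11022302e-16] [ 0.71767501 -0.04598951  0.1       ] [ 7.12527247e-01 -4.85532682e-02 -1.11022302e-16]
200 [ 0.48470999 -0.31662976  0.06      ]
100 [ 0.51163036 -0.1940403   0.06      ]
269 201 [ 0.55954449 -0.05515654  0.08009697]
115 212 [0.56519527 0.21235122 0.07282625]
270 190 [ 0.5888294  -0.05956694  0.04756997]
130 250 [0.49897157 0.19115351 0.05861105]
220 350 [0.31832604 0.05211916 0.0021685 ]
299 217 [ 0.56742297 -0.05425264  0.08043953]
292 119 [0.56731409 0.2080691  0.07698705]
```

View pics/crops.png

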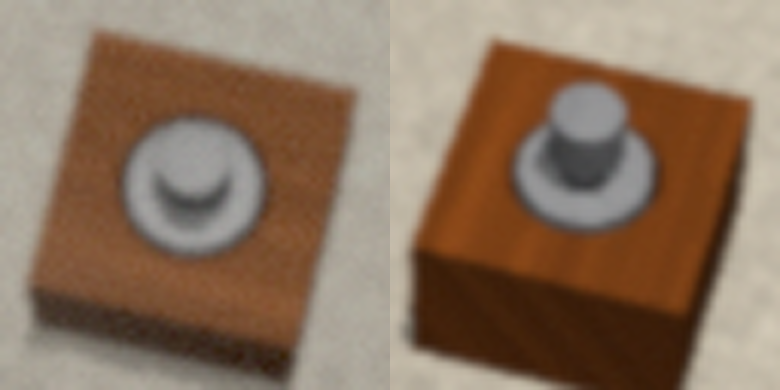

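```bash
python3 - <<'E'
from h import *
T,S=load("top0.npz"),load("side0.npz")
print("knobtop",onz(T,268.9,197.6,.08),onz(S,299.3,217.7,.08))
# steel in block: low saturation region inside
for n,im,u,v in(("T",T,269,201),("S",S,299,225)):
    f=im["frame"][v-40:v+40,u-40:u+40];hsv=cv2.cvtColor(f,cv2.COLOR_BGR2HSV)
    m=(hsv[...,1]<90).astype(np.uint8);k,l,st,c=cv2.connectedComponentsWithStats(m,connectivity=4)
    i=l[40,40];print(n,st[i],c[i]+[u-40,v-40])
    q=np.argwhere(l==i)[:,::-1]+[u-40,v-40]
    if n=="T":
        e=cv2.minEnclosingCircle(q.astype(np.float32));print(e, onz(im,*e[0],.054))
        d=np.linalg.norm(onz(im,e[0][0]-e[1],e[0][1],.054)-onz(im,e[0][0]+e[1],e[0][1],.054));print("diam",d)
    else:
        # lower edge / width
        q0=st[i];print("cols ctr",(q0[0]+(q0[2]-1)/2)+u-40,"bottom",q0[1]+q0[3]-1+v-40)
# pan: depth-based
for n,im in(("T",T),("S",S)):
    C=cloud(im)
    m=(abs(C[...,2]-.075)<.007)&(np.hypot(C[...,0]-.566,C[...,1]-.21)<.1)
    q=np.argwhere(m)[:,::-1].astype(np.float32)
    P=C[m];print(n,"pan z",np.median(P[:,2]),"x",np.percentile(P[:,0],[.5,99.5]),"y",np.percentile(P[:,1],[.5,99.5]),"mean",P.mean(0),"area diam",2*np.sqrt(m.sum()/np.pi))
    # block top
    m=(abs(C[...,2]-.052)<.005)&(np.hypot(C[...,0]-.564,C[...,1]+.054)<.08)
    r=cv2.minAreaRect(C[m][:,:2].astype(np.float32)*1000);print("block",r)
    m=(C[...,2]>.025)&(np.hypot(C[...,0]-.7,C[...,1]+.045)<.08)
    print("glass",m.sum(),C[m].min(0) if m.any() else 0,C[m].max(0) if m.any() else 0)
def crop(im,u,v,r,k): 
    return cv2.resize(cv2.convertScaleAbs(im["frame"][v-r:v+r,u-r:u+r],alpha=1.6),(k,k),interpolation=cv2.INTER_CUBIC)
cv2.imwrite("pics/crops2.png",np.hstack([crop(T,115,212,50,390),crop(S,292,119,50,390)]))
E
```

```text
knobtop [ 0.56561344 -0.05551366  0.08      ] [ 0.56788412 -0.05544627  0.08      ]
T [ 29  29  24  23 442] [269.2918552  201.16063348]
((269.25244140625, 201.1116485595703), 11.935940742492676) [ 0.56660923 -0.05627127  0.054     ]
diam 0.042092353806663645
S [ 28  29  24  24 419] [298.59427208 226.37470167]
cols ctr 298.5 bottom 237
T pan z 0.07438823982961165 x [0.50338847 0.62770921] y [0.15115912 0.27667216] mean [0.56499975 0.21367672 0.07436104] area diam 73.05764964416664
block ((567.465087890625, -56.41004943847656), (80.15369415283203, 81.12701416015625), 71.47550964355469)
glass 968 [ 0.67783101 -0.07724775  0.02526296] [ 0.74231131 -0.01250929  0.08875469]
S pan z 0.07568276945868882 x [0.50520871 0.62890398] y [0.14972849 0.27632939] mean [0.56726724 0.20937746 0.07559258] area diam 51.43726056041154
block ((567.5474853515625, -56.574684143066406), (83.8167495727539, 80.62030792236328), 71.11483764648438)
glass 1500 [ 0.67800956 -0.07827478  0.02500154] [ 0.74380895 -0.01058355  0.08844059]
```

View pics/crops2.png

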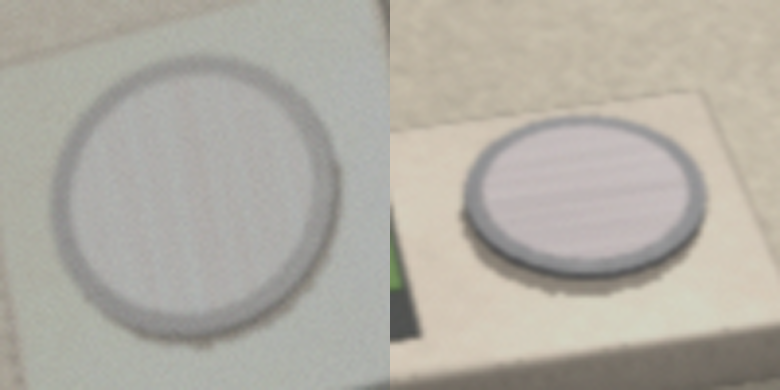

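Both views agree on these positions:
- **Weight axis:** about (0.567, -0.056). The block's top measures 80 mm square and the steel disc about 42 mm across, as they should.
- **Pan:** about (0.566, 0.213), at z of about 0.075.
- **Glass:** starts at x = 0.678 and is 0.09 m tall, so it stays clear with the jaws opening along y.

I'll approach now.

```bash
python3 - <<'E'
from bench import *
import cv2,numpy as np
q=[0,0,1,0]
move_to([.567,-.056,.19],q)
move_l([.567,-.056,.10],speed=.15)
s=state();print(s["time"],s["ee_pos"],s["ft_force"])
for n in("top","side"):
    im=get_image(n);cv2.imwrite(f"pics/{n}1.png",im["frame"])
a,b=cv2.imread("pics/top1.png"),cv2.imread("pics/side1.png")
c=lambda f,u,v:cv2.convertScaleAbs(cv2.resize(f[v-80:v+80,u-80:u+80],(390,390),interpolation=cv2.INTER_CUBIC),alpha=1.5)
cv2.imwrite("pics/c1.png",np.hstack([c(a,269,201),c(b,299,225)]))
E
```

```text
3.5167 [ 0.5674711  -0.0559479   0.10102229] [ 0.75272531 -0.19919626  0.34929633]
```

View pics/c1.png

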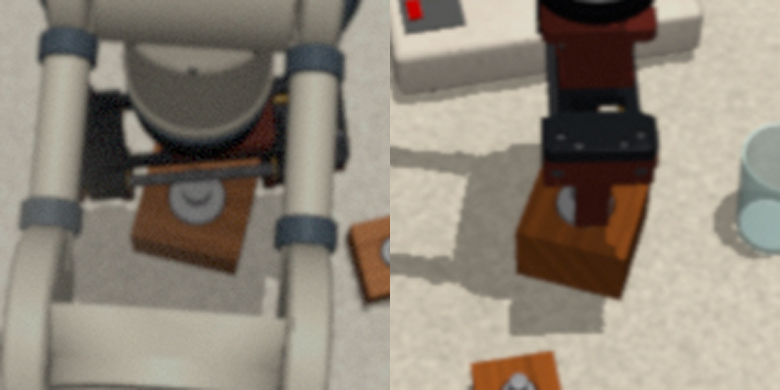

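The open jaws straddle the knob: the near finger is at crop (593,200) over the block's right half, and the glass is well clear. I'll descend and grip.

```bash
python3 - <<'E'
from bench import *
import cv2,numpy as np
move_l([.567,-.056,.065],speed=.05)
s=state();print(s["time"],s["ee_pos"],s["ft_force"])
close()
s=state();print(s["time"],s["ee_pos"],s["ft_force"],s["finger_gap"])
move_l([.567,-.056,.085],speed=.03)
s=state();print(s["time"],s["ee_pos"],s["ft_force"],s["moment"],s["finger_gap"])
im=get_image("side");cv2.imwrite("pics/side2.png",im["frame"])
f=im["frame"][130:290,220:380];cv2.imwrite("pics/c2.png",cv2.convertScaleAbs(cv2.resize(f,(560,560),interpolation=cv2.INTER_CUBIC),alpha=1.5))
E
```

```text
4.4667 [ 0.5671798  -0.05603161  0.06528386] [ 0.00179709 -0.21171244 -0.15568778]
5.5 [ 0.56697136 -0.05586667  0.0649375 ] [-0.02671203 -0.04024519 -0.66307123] 0.021425162566867585
6.3167 [ 0.56692058 -0.05597377  0.08484964] [ 0.53641519 -0.8355713  -4.8724144 ] [ 0.06435022 -0.03502464  0.01937215] 0.02143584670415613
```

View pics/c2.png

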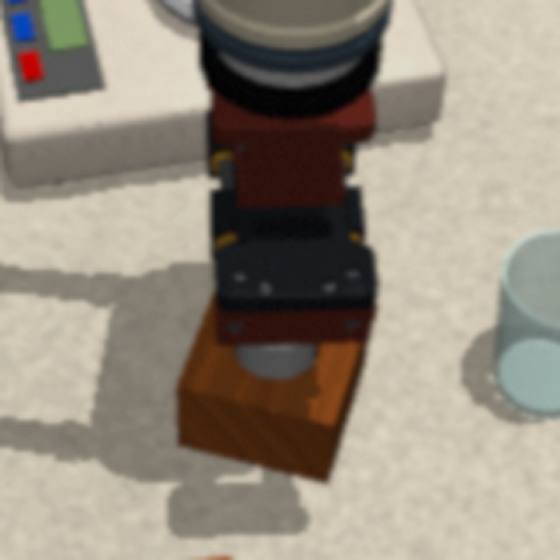

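The finger gap of 21.4 mm matches the 22 mm knob, and the 4.9 N load matches 500 g, so the weight is held. I'll finish the lift and check that it hangs upright.

```bash
python3 - <<'E'
from bench import *
import cv2,numpy as np
move_l([.567,-.056,.20],speed=.06)
move_l([.567,.213,.20],speed=.12)
hold(.4)
s=state();print(s["time"],s["ee_pos"],s["ft_force"],s["moment"],s["finger_gap"])
im=get_image("side");cv2.imwrite("pics/side3.png",im["frame"]);np.savez("side3.npz",**im)
f=im["frame"][10:190,200:380];cv2.imwrite("pics/c3.png",cv2.convertScaleAbs(cv2.resize(f,(560,560),interpolation=cv2.INTER_CUBIC),alpha=1.5))
E
```

```text
11.225 [0.56699837 0.21293051 0.2000434 ] [-0.82714853 -0.68406885 -3.38932921] [ 0.07329972  0.01196776 -0.0082484 ] 0.02152397375828357
```

View pics/c3.png

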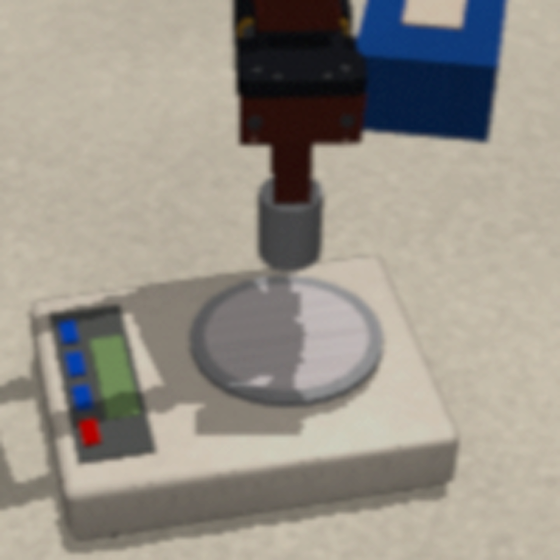

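The weight hangs upright over the pan, with its bottom at crop (290,265). It should touch down at a TCP height of about 0.132. I'll descend in small steps and watch the force.

```bash
python3 - <<'E'
from bench import *
import cv2,numpy as np
def fz():
    v=[]
    for _ in range(5): hold(.04); v.append(state()["ft_force"][2])
    return np.mean(v)
move_l([.567,.213,.138],speed=.07)
hold(.2);f0=fz();z=.138;print("f0",f0)
while z>.1285:
    z-=.001;move_l([.567,.213,z],speed=.01);f=fz();print(round(z,4),round(f,2))
    if f-f0>2.5:break
s=state();print(s["time"],s["ee_pos"],s["ft_force"],s["moment"])
im=get_image("side");cv2.imwrite("pics/side4.png",im["frame"])
f=im["frame"][10:190,200:380];cv2.imwrite("pics/c4.png",cv2.convertScaleAbs(cv2.resize(f,(560,560),interpolation=cv2.INTER_CUBIC),alpha=1.5))
E
```

```text
f0 -4.246290364995886
0.137 -4.14
0.136 -4.15
0.135 -3.83
0.134 -4.04
0.133 -4.1
0.132 -3.97
0.131 2.81
15.925 [0.56723702 0.21312492 0.13192503] [-1.72150136  0.13461543  3.69463009] [-0.09263765  0.27196158  0.04644455]
```

View pics/c4.png

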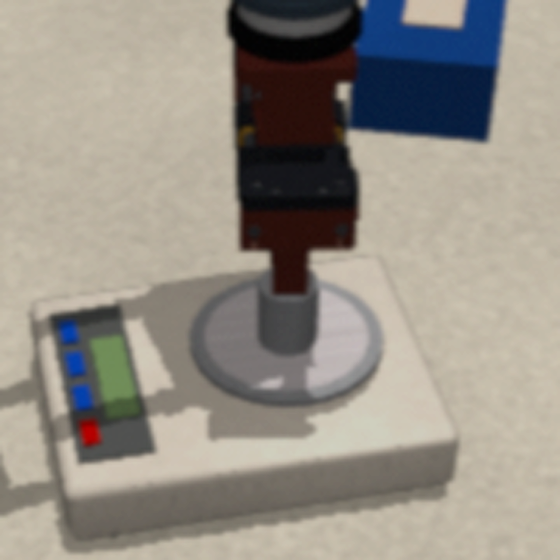

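Contact came at 0.131 as predicted. The base is centred on the pan, both near crop (288,338). I'll release and retreat straight up.

```bash
python3 - <<'E'
from bench import *
import cv2,numpy as np
from h import *
gripper_open();hold(.2)
print(state()["finger_gap"],state()["ft_force"])
move_l([.567,.213,.26],speed=.08)
move_to([.45,-.0,.33],[0,0,1,0]); hold(.3)
for n in("top","side"):
    im=get_image(n);cv2.imwrite(f"pics/{n}5.png",im["frame"]);np.savez(f"{n}5.npz",**im)
    C=cloud(im);m=(C[...,2]>.141)&(C[...,2]<.153)&(np.hypot(C[...,0]-.567,C[...,1]-.213)<.03)
    print(n,m.sum(),C[m].mean(0) if m.any() else 0)
print(state()["time"],state()["ft_force"])
a,b=cv2.imread("pics/top5.png"),cv2.imread("pics/side5.png")
z=lambda f,u,v:cv2.convertScaleAbs(cv2.resize(f[v-65:v+65,u-65:u+65],(390,390),interpolation=cv2.INTER_CUBIC),alpha=1.5)
cv2.imwrite("pics/c5.png",np.hstack([z(a,115,212),z(b,292,110)]))
E
```

```text
0.08801519578130648 [-0.16106253 -0.41068532 -0.25692115]
top 0 0
side 83 [0.56768937 0.20944241 0.14642762]
20.4417 [-0.13550764  0.32038683 -0.48416525]
```

View pics/c5.png

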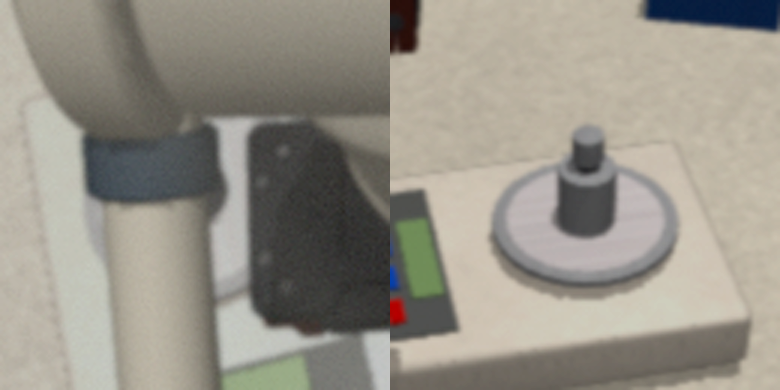

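View pics/side5.png

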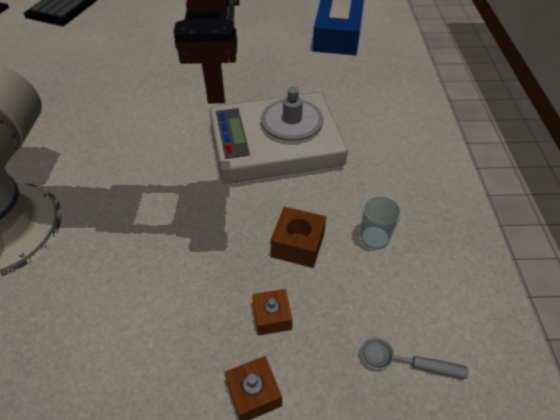

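The weight stands upright in the middle of the pan, side view (292,108). The big block is empty, the two small weights are untouched, and the arm is clear of everything. I'll hand in.

```bash
python3 -c "
from bench import *
job_done();print(state()['time'])"
```

```text
the job is handed in; nothing more can be done
the job is handed in; nothing more can be done
```

The 500 g weight is standing upright in the middle of the balance pan, released, and the job is handed in; the robot clock read about 20.4 s just before.

I gripped it by the knob: the finger gap was 21.4 mm and the load about 4.9 N, which fits 500 g. I lifted it straight out of its block, carried it over the pan and lowered it in 1 mm steps. It touched down at the predicted height with about 7 N of force change. I then opened the gripper and backed straight up.

**Last checks:** the final side picture shows the weight upright and centred on the pan, its own block empty, and the two smaller weights and the glass undisturbed. The wrist force was close to zero.

**Checks that failed or disagreed:**
- **Top view:** the arm blocked the top camera in the last picture, so only the side view confirms the final position.
- **Knob position:** the side camera's depth put the knob at (0.568, 0.209, 0.146), about 4 mm in y from my 0.213 target. For the empty pan's centre, that camera also read 0.209 and the top camera 0.214, so I put this down to camera error.

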